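# Put the bench stock board right

## Task

Bring the stock board up to date: with a fingertip, gently push over the hinged tags that are wrong, so that only the tags standing before bins full of bottles lean back to their bin and show the round disc, and the tags of the bins that are not full lean forward, away from the bin, and show the straight bar. Each tag belongs to the bin straight behind it; leave tags that are already right as they are. Pinch and lift nothing, and leave the bins and everything else on the bench where they stand.

Things in the scene. Friction and masses are not known exactly. Their poses are not given: they have to be found in the camera images.
- board: stock board: an aluminium plate 90 x 440 mm, 8 mm thick, fixed flat on the bench; origin at the centre of its underside, x across it from the robot's side to the bins, y along the row of four tags, z up. Each tag: a smooth, slippery grey plastic plate 60 mm wide, 60 mm long from its pin, 3 mm thick, 25 g; one face has a raised white disc (34 mm across), the other a white bar (44 x 9 mm).
- stand_a: fixed steel bracket of tag a, 68 mm wide, on the board; origin 8 mm above the bench, 22 mm straight under the middle of the hinge pin (pin 30 mm above the bench). x points level to the bin behind this tag, y along the pin, z up. Its V seat reaches 12 mm above the pin and 17 mm to either side. Brackets stand 105 mm apart, in any order along the row.
- stand_b: fixed steel bracket of tag b, 68 mm wide, on the board; origin 8 mm above the bench, 22 mm straight under the middle of the hinge pin (pin 30 mm above the bench). x points level to the bin behind this tag, y along the pin, z up. Its V seat reaches 12 mm above the pin and 17 mm to either side. Brackets stand 105 mm apart, in any order along the row.
- stand_c: fixed steel bracket of tag c, 68 mm wide, on the board; origin 8 mm above the bench, 22 mm straight under the middle of the hinge pin (pin 30 mm above the bench). x points level to the bin behind this tag, y along the pin, z up. Its V seat reaches 12 mm above the pin and 17 mm to either side. Brackets stand 105 mm apart, in any order along the row.
- stand_d: fixed steel bracket of tag d, 68 mm wide, on the board; origin 8 mm above the bench, 22 mm straight under the middle of the hinge pin (pin 30 mm above the bench). x points level to the bin behind this tag, y along the pin, z up. Its V seat reaches 12 mm above the pin and 17 mm to either side. Brackets stand 105 mm apart, in any order along the row.
- tag_a (a joint): hinge of tag a, rad: 0 upright, +0.85 leaning back to the bin on its stop (disc up), -0.85 leaning forward on its stop (bar up). Free hinge: pushed about 15 degrees past upright, the tag falls on to the other stop by its own weight and stays. At rest its free edge is 70 mm above the bench and 45 mm to the side of the pin; nothing blocks the space under and beside it.
- tag_b (a joint): hinge of tag b, rad: 0 upright, +0.85 leaning back to the bin on its stop (disc up), -0.85 leaning forward on its stop (bar up). Free hinge: pushed about 15 degrees past upright, the tag falls on to the other stop by its own weight and stays. At rest its free edge is 70 mm above the bench and 45 mm to the side of the pin; nothing blocks the space under and beside it.
- tag_c (a joint): hinge of tag c, rad: 0 upright, +0.85 leaning back to the bin on its stop (disc up), -0.85 leaning forward on its stop (bar up). Free hinge: pushed about 15 degrees past upright, the tag falls on to the other stop by its own weight and stays. At rest its free edge is 70 mm above the bench and 45 mm to the side of the pin; nothing blocks the space under and beside it.
- tag_d (a joint): hinge of tag d, rad: 0 upright, +0.85 leaning back to the bin on its stop (disc up), -0.85 leaning forward on its stop (bar up). Free hinge: pushed about 15 degrees past upright, the tag falls on to the other stop by its own weight and stays. At rest its free edge is 70 mm above the bench and 45 mm to the side of the pin; nothing blocks the space under and beside it.
- bin_1: open blue stock bin, loose, full: six white bottles. 120 mm deep (x), 86 mm wide (y), 70 mm high, with a lowered front; origin at the centre of its underside. It stands with its front about 105 mm behind a hinge pin, its centre about 165 mm behind that pin and level with it along the row (within 10 mm): that tag is this bin's tag. In any order along the row.
- bin_2: open blue stock bin, loose, full: six white bottles. 120 mm deep (x), 86 mm wide (y), 70 mm high, with a lowered front; origin at the centre of its underside. It stands with its front about 105 mm behind a hinge pin, its centre about 165 mm behind that pin and level with it along the row (within 10 mm): that tag is this bin's tag. In any order along the row.
- bin_3: open blue stock bin, loose, not full: one bottle left in a rear corner. 120 mm deep (x), 86 mm wide (y), 70 mm high, with a lowered front; origin at the centre of its underside. It stands with its front about 105 mm behind a hinge pin, its centre about 165 mm behind that pin and level with it along the row (within 10 mm): that tag is this bin's tag. In any order along the row.
- bin_4: open blue stock bin, loose, not full: empty. 120 mm deep (x), 86 mm wide (y), 70 mm high, with a lowered front; origin at the centre of its underside. It stands with its front about 105 mm behind a hinge pin, its centre about 165 mm behind that pin and level with it along the row (within 10 mm): that tag is this bin's tag. In any order along the row.
- bottle_1: bystander: white bottle, 64 mm across, 135 mm high, loose; origin at the centre of its underside.
- bottle_2: bystander: white bottle, 64 mm across, 135 mm high, loose; origin at the centre of its underside.
- tip_rack: bystander: blue rack of pipette tips, 86 x 124 mm, 67 mm high, loose; origin at the centre of its underside.
- tip_box: bystander: dark red tip box with white lid, 84 x 122 mm, 62 mm high, loose; origin at the centre of its underside.
- tube_rack: bystander: black tube rack, 90 x 170 mm, 46 mm high, 75 mm over its three tubes, loose; origin at the centre of its underside.
- marker: bystander: marker pen lying in front of the board, 135 mm long (y), 15 mm high, loose; origin at the centre of its underside.
- stray_bottle: bystander: single small white bottle like those in the bins, 33 mm across, 60 mm high, standing in front of the board between two tags, loose; origin at the centre of its underside.
- cap: bystander: small white screw cap, 25 mm across, 14 mm high, lying between the tags and the bins, loose; origin at the centre of its underside.
Mind the look-alikes: they are no part of the job. Leave any orange or turquoise look-alike of the bin_1 alone.

How it is judged:
By the outcome, as a careful person would: the job done as asked, in the order asked, and still so for the second after the job is handed in, with the robot touching nothing.
It also fails if it takes over 38 s, if anything falls off the work surface, if the arm or the gripper's body presses on something with over 40 N, if the wrist force passes 120 N, or if a joint passes its speed limit or range.

## Robot

A 6-joint arm with a two-finger parallel gripper is mounted at the origin on the work surface. World frame = base frame: x ahead of the robot, y to its left, z up, the work surface at z = 0. Lengths are in m, angles in degrees, forces in N, time in s.
With the tool pointing down it reaches from about 0.35 to 1 m from the base axis. Payload 7.1 kg.
Tool frame: the origin (TCP) lies at the very end of the fingers, on their centre line; the grasp point (between the pads) lies hold_point_z behind it (hold_point_z is the distance from the TCP to the grasp point, in m); z points along the fingers, y is the line along which they close (so a half turn about z gives the same grasp; the last joint's range is limited). The gripper opens to 85 mm and grips with 20 to 120 N. Pads are 22 mm wide; open, the fingers measure 114 mm over their backs; the gripper's body (76 mm by 85 mm) begins 54 mm behind the grasp point. The pads swing forward as they close: fully open they stand 13 mm farther back than shut.
Start: joints at [66.005, 24.242, 93.386, -0, 62.372, -1.089], TCP at [0.243, 0.576, 0.231] pointing down, gripper open.
Joint ranges: [-172.04, 172.04], [-51.8, 120.97], [4.93, 147.93], [-75.15, 255.16], [6.16, 154.13], [-145.62, 145.62]. Speed limits (degrees/s): [136.94, 136.94, 172.46, 180, 180, 180].

## Interface

Orientations are given as [roll, pitch, yaw] about the fixed x, y, z axes, in that order (R = Rz(yaw) Ry(pitch) Rx(roll)).
In Python, from cell import * gives the robot as it stands. The module is installed in compiled form; this text tells all that it offers.
- The arm moves only by the tool play_rows, never from a script. Its arguments are lists of equal length, an entry for each row: "dr": the turn, a rotation vector about the tool's x, y, z as a fraction of full scale, a list of three; "slide": the shift along the tool's x, y, z as a fraction of full scale, a list of three; "hand": the gripper command: -1 is shut, 1 is fully open, values between are in proportion. A call has 1 to 20 rows; each row is the pose to reach, as a shift and turn from the pose commanded when the call began, along the tool's axes at that moment; what a row does not reach only later rows make up. Full scale, the value 1, is 50 cm for a shift and 0.5 rad for a turn. A row lasts 1/10 s, in which the tool goes at most 50 mm and 8.59 degrees, less where a joint would pass 70% of its speed; a pose out of reach is approached as far as the arm can. A call with a number of a shift or a turn outside -1 to 1 is refused whole. A call with a gripper value outside its range is refused whole. The fingers move at their own pace and stop on an object; the grip force is fixed at half the most. Time passes only in rows, so rows that repeat a pose let the fingers close. It gives the time, the measured TCP pose, the force, the opening and the grip force at its end, in the units of the state.
- read_state(): the state, without advancing time (a new reading comes with each control period).
- get_image(name): name is "scene" or "top" or "wrist"; returns a dict with "pixels" (400x640x3 uint8, blue, green, red), "range_z" (400x640 float32, m along the optical axis (not along the pixel's ray), 0 where there is no reading), "camera_matrix" (3x3 intrinsics, pixels), "T" (4x4, takes a point from camera to world coordinates); the wrist camera has in their place "hand_eye" (4x4, takes a point from camera to tool coordinates, whose origin is the TCP and whose axes are the flange's). Camera axes: x right, y down, z forward; pixel columns grow to the right and rows downward; lengths in m; the calibration is good to about 2 mm. A picture is of the moment at which its call begins: read the wrist's pose just before it.
- sign_off(): hands the job in; it is judged then, once.
Trained networks look in a picture, given as the dict that the camera call returned (one of the last four; its "shot" number tells which), for a name from the list of things; names that differ only in an ending like _2 or _b are one class to them, and where a whole thing is asked for, a point or a joint stands for the part that bears it (a point fixed in the world has none). Each returns a list of dicts, best first, with "score" (0 to 1); they miss things now and then, are a little off and sometimes report something else, mostly with a low value. They report only what shows in the picture. A call takes as long as a camera call. They do not tell look-alikes from the thing itself.
- find_in(picture, target): "xy" ([column, row] as shares, 0 to 1, of the picture: columns of its width, rows of its height, amid what is visible of it).
- masks_of(picture, target): "pixels" (400x640 bool, what is visible of it) and "xy" ([column, row] as shares, 0 to 1, of the picture: columns of its width, rows of its height, amid what is visible of it).
- mark_of(picture, target): "xy" ([column, row] as shares, 0 to 1, of the picture: columns of its width, rows of its height: a listed point, or the origin of a listed thing).
The state is a dict: "clock": time; "qpos": joint angles; "joint_vel": joint speeds; "joint_torque": joint torques, N m; "tcp_pos": TCP position; "orientation": TCP orientation; "contact_force": force on the tool from outside, world axes, zero at the start; "torque": the same for the moment, N m; "grip_width": opening from 0.0 (shut) to 1.0 (fully open); "gripper_force": force on a finger pad.
Only numpy, scipy, OpenCV 4.12 (cv2) and the standard library are available. Lean on these libraries where they do the work, as an engineer would, in place of code of your own. Each camera call takes 0.05 s, during which the arm holds its last target. There are 200 camera calls.

## Working session

There is one attempt and no reset: what is moved stays moved. The work goes in short steps, Python scripts to look and compute and a tool call to move; the robot and the scene stay as the last step left them, time stands still between calls to the robot, and variables do not carry over. Pictures are saved under pics/ and viewed, at most 10 in all, crops included, and the job is handed in when it is done.

Besides the shell and the picture viewer there is one more tool, called after "Request:" by a JSON object that holds its "fn" and its "kwargs", one argument or row to a line. play_rows: Moves the arm, as the interface text tells. Its arguments: {"type":"object","properties":{"dr":{"type":"array","items":{"type":"array","items":{"type":"number","minimum":-1,"maximum":1}}},"slide":{"type":"array","items":{"type":"array","items":{"type":"number","minimum":-1,"maximum":1}}},"hand":{"type":"array","items":{"type":"number"}}},"required":["dr","slide","hand"]}

```bash
mkdir -p pics
cat > h.py <<'E'
from cell import *
import numpy as np, cv2
def world(p,mask=None):
    K=np.array(p["camera_matrix"]);T=np.array(p["T"]);z=p["range_z"]
    v,u=np.mgrid[0:400,0:640]
    P=np.stack([(u-K[0,2])*z/K[0,0],(v-K[1,2])*z/K[1,1],z,np.ones_like(z)],-1)
    return (P@T.T)[...,:3]
E
python3 - <<'E'
from h import *
s=read_state();print(s["tcp_pos"],s["orientation"],s["clock"])
for n in("top","scene"):
    p=get_image(n);cv2.imwrite(f"pics/{n}0.png",p["pixels"]);W=world(p)
    np.savez(f"{n}.npz",W=W,z=p["range_z"])
    for t in("bin_1","stand_a","tag_a","stray_bottle","cap","board"):
        for m in masks_of(p,t):
            k=m["pixels"]&(p["range_z"]>0)
            print(n,t,round(m["score"],2),np.round(np.array(m["xy"])*[640,400]),np.median(W[k],0).round(3) if k.any() else None)
E
```

```text
[0.24305599 0.57521165 0.23054336] [-1.79912213e+02 -1.09423574e-04  1.57092313e+02] 0.0
top bin_1 0.84 [399. 277.] [ 0.298 -0.274  0.046]
top bin_1 0.83 [256. 143.] [0.706 0.159 0.047]
top bin_1 0.71 [463. 292.] [ 0.249 -0.466  0.047]
top bin_1 0.69 [288. 146.] [0.703 0.058 0.006]
top bin_1 0.65 [356. 161.] [ 0.647 -0.152  0.046]
top bin_1 0.62 [325. 155.] [ 0.677 -0.05   0.007]
top bin_1 0.58 [241. 272.] [0.311 0.185 0.047]
top stand_a 0.79 [245. 191.] [0.56  0.186 0.042]
top stand_a 0.75 [311. 201.] [ 0.52  -0.02   0.045]
top stand_a 0.75 [276. 204.] [0.513 0.088 0.043]
top stand_a 0.63 [345. 215.] [ 0.471 -0.118  0.044]
top tag_a 0.8 [346. 218.] [ 0.463 -0.118  0.052]
top tag_a 0.76 [246. 186.] [0.567 0.182 0.051]
top tag_a 0.75 [313. 199.] [ 0.525 -0.023  0.049]
top tag_a 0.49 [276. 203.] [0.505 0.088 0.053]
top stray_bottle 0.68 [284. 243.] [0.401 0.064 0.057]
top cap 0.36 [270. 177.] [0.607 0.122 0.012]
top board 0.79 [296. 205.] [0.513 0.033 0.008]
top board 0.63 [357. 162.] [ 0.647 -0.152  0.046]
scene bin_1 0.9 [263. 199.] [ 0.657 -0.159  0.058]
scene bin_1 0.78 [275. 216.] [ 0.673 -0.08   0.044]
scene bin_1 0.74 [337. 160.] [ 0.316 -0.234  0.045]
scene bin_1 0.69 [427. 221.] [0.331 0.194 0.044]
scene bin_1 0.67 [307. 271.] [0.719 0.18  0.048]
scene bin_1 0.61 [318. 138.] [ 0.265 -0.438  0.041]
scene bin_1 0.59 [286. 240.] [0.701 0.024 0.038]
scene stand_a 0.86 [323. 191.] [ 0.474 -0.114  0.041]
scene stand_a 0.76 [354. 223.] [0.516 0.092 0.037]
scene stand_a 0.55 [364. 254.] [0.557 0.194 0.032]
scene stand_a 0.5 [337. 210.] [ 0.515 -0.009  0.031]
scene tag_a 0.76 [355. 223.] [0.507 0.095 0.047]
scene tag_a 0.73 [323. 183.] [ 0.464 -0.113  0.048]
scene tag_a 0.66 [358. 252.] [0.575 0.19  0.055]
scene tag_a 0.45 [327. 209.] [ 0.534 -0.012  0.054]
scene stray_bottle 0.5 [374. 215.] [0.415 0.076 0.033]
scene cap 0.52 [354. 224.] [0.506 0.093 0.048]
scene board 0.78 [341. 242.] [0.539 0.106 0.006]
```

View pics/top0.png

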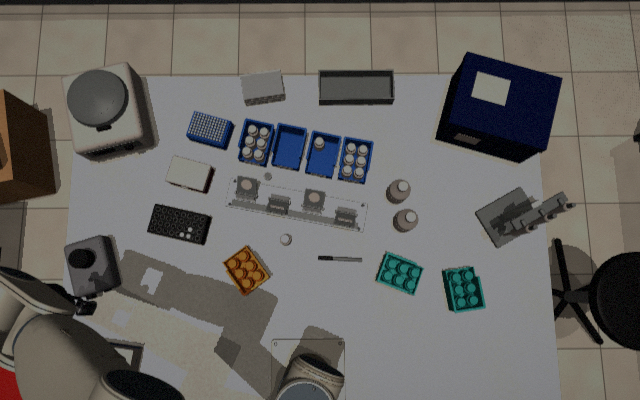

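View pics/scene0.png

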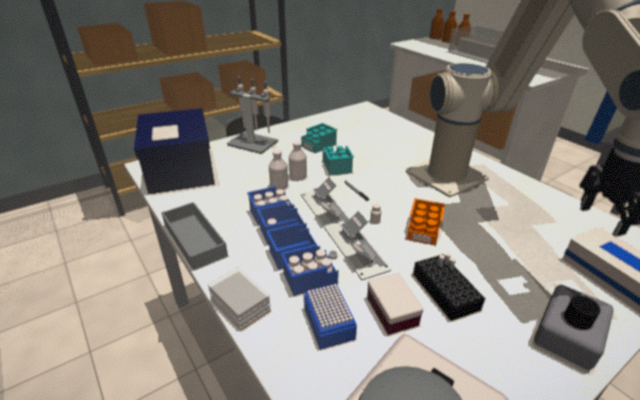

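The row in the top view, left to right:

| Tag pixel | Shows | Bin behind | Verdict |
|---|---|---|---|
| (246,186) | disc | full | right |
| (276,203) | bar | empty | right |
| (313,199) | disc | one bottle | wrong |
| (346,216) | bar | full | wrong |

The orange box at (247,270) and the turquoise ones at (399,272) and (463,288) are look-alikes, so I leave them alone. Next I confirm with an enlarged crop and measure the two wrong tags.

Run:
```python
from h import *
p=get_image("top");W=world(p)
c=p["pixels"][110:260,215:385];cv2.imwrite("pics/crop.png",cv2.resize(c,None,fx=4,fy=3.9,interpolation=cv2.INTER_CUBIC)[:590])
k=max(masks_of(p,"board"),key=lambda m:m["score"])["pixels"]
b=W[k&(abs(W[...,2]-.008)<.004)][:,:2]
r=cv2.minAreaRect((b*1000).astype(np.float32));print("board",r)
c0=np.array(r[0])/1000;a=np.array([[.983,-.186],[.186,.983]])
bx=np.float32(cv2.boxPoints(r));e=max([bx[1]-bx[0],bx[2]-bx[1]],key=np.linalg.norm);e=e/np.linalg.norm(e);e*=np.sign(e[1])
ex=np.array([e[1],-e[0]]);print("yaw",np.degrees(np.arctan2(ex[1],ex[0])))
L=np.stack([(W[...,:2]-c0)@ex,(W[...,:2]-c0)@e,W[...,2]],-1)
for y0 in(.1575,.0525,-.0525,-.1575):
    q=L[(abs(L[...,1]-y0)<.05)&(abs(L[...,0])<.08)&(L[...,2]>.05)]
    pw=c0+y0*e
    print(y0,"pin",pw.round(3),"n",len(q),"x",q[:,0].min().round(3),q[:,0].max().round(3),"y",q[:,1].min().round(3),q[:,1].max().round(3),"zmax",q[:,2].max().round(3),"xtop",q[q[:,2].argmax(),0].round(3))
for n in("stray_bottle","marker","cap","bottle_1"):
    for m in masks_of(p,n)[:2]:
        q=L[m["pixels"]];print(n,round(m["score"],2),np.median(q,0).round(3),q.max(0).round(3))
```

```text
board ((515.2384643554688, 33.428680419921875), (438.5523681640625, 89.88395690917969), 78.53392791748047)
yaw -11.466077
0.1575 pin [0.547 0.188] n 192 x 0.013 0.046 y 0.128 0.188 zmax 0.077 xtop 0.04
0.0525 pin [0.526 0.085] n 150 x -0.045 -0.018 y 0.023 0.082 zmax 0.076 xtop -0.045
-0.0525 pin [ 0.505 -0.018] n 193 x 0.013 0.047 y -0.082 -0.023 zmax 0.077 xtop 0.043
-0.1575 pin [ 0.484 -0.121] n 150 x -0.045 -0.017 y -0.187 -0.128 zmax 0.075 xtop -0.043
marker 0.57 [-0.141 -0.15   0.01 ] [-0.13  -0.099  0.021]
cap 0.51 [0.073 0.106 0.014] [0.086 0.118 0.023]
cap 0.15 [-0.14  -0.153  0.01 ] [-0.125 -0.102  0.021]
bottle_1 0.95 [ 0.082 -0.293  0.092] [ 0.147 -0.114  1.454]
bottle_1 0.92 [-0.001 -0.329  0.095] [ 0.035 -0.304  0.143]
```

View pics/crop.png

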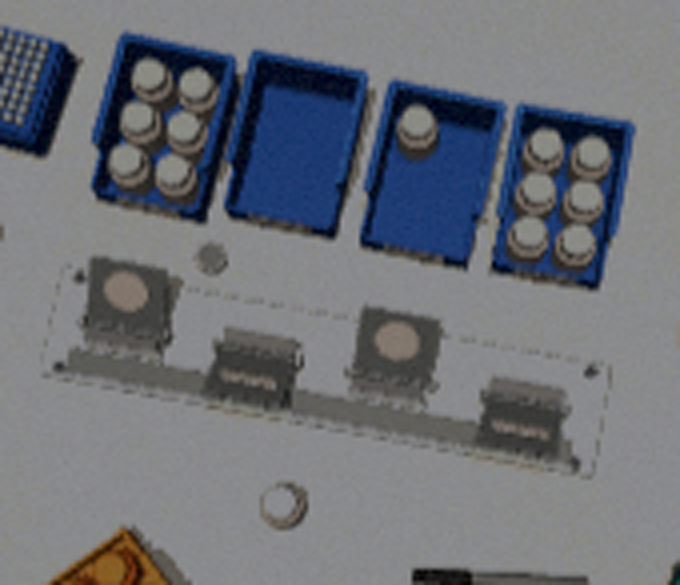

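The crop confirms it. Tag 3, at crop (397,345), shows the disc but its bin holds one bottle at (417,130), so it must go forward. Tag 4, at (520,420), shows the bar but its bin holds six bottles, so it must go back. The other two are right. I approach tag 3 from behind with the fingers shut.

Request:
{"fn": "play_rows", "kwargs": {
  "dr": [
    [0, 0, -0.1],
    [0, 0, -0.2],
    [0, 0, -0.3],
    [0, 0, -0.399],
    [0, 0, -0.399],
    [0, 0, -0.399],
    [0, 0, -0.399],
    [0, 0, -0.399],
    [0, 0, -0.399],
    [0, 0, -0.399],
    [0, 0, -0.399],
    [0, 0, -0.399]
  ],
  "slide": [
    [-0.03, -0.024, 0],
    [-0.08, -0.064, 0],
    [-0.14, -0.112, 0],
    [-0.2, -0.16, 0],
    [-0.26, -0.208, 0],
    [-0.32, -0.256, 0],
    [-0.38, -0.304, 0],
    [-0.44, -0.352, 0],
    [-0.5, -0.4, 0],
    [-0.55, -0.44, 0],
    [-0.58, -0.464, 0],
    [-0.6, -0.48, 0]
  ],
  "hand": [-1, -1, -1, -1, -1, -1, -1, -1, -1, -1, -1, -1]
}}

```text
clock: 2.2
tcp_pos: [0.4268, 0.2366, 0.2315]
orientation: [180.0, 0.0, 168.4]
contact_force: [-0.6, 0.5, 0.4]
grip_width: 0.005
gripper_force: 0.0
```

```bash
cat >> h.py <<'E'
from scipy.spatial.transform import Rotation as R
c0=np.array([.5152,.0334]);th=np.radians(-11.466);ex=np.array([np.cos(th),np.sin(th)]);ey=np.array([-ex[1],ex[0]])
def to(x,y,z):
    s=read_state();M=R.from_euler("xyz",s["orientation"],degrees=True).as_matrix()
    t=np.r_[c0+x*ex+y*ey,z]
    print(s["clock"],s["tcp_pos"].round(4),s["orientation"].round(2),s["grip_width"],"slide",((t-s["tcp_pos"])@M/.5).round(4))
E
python3 -c "
from h import *
to(.075,-.0525,.16)"
```

```text
2.2 [0.4268 0.2366 0.2315] [1.7999e+02 2.0000e-02 1.6844e+02] 0.005142365251025909 slide [-0.4047 -0.4675  0.143 ]
```

Request:
{"fn": "play_rows", "kwargs": {
  "dr": [
    [0, 0, 0],
    [0, 0, 0],
    [0, 0, 0],
    [0, 0, 0],
    [0, 0, 0],
    [0, 0, 0],
    [0, 0, 0],
    [0, 0, 0],
    [0, 0, 0],
    [0, 0, 0],
    [0, 0, 0]
  ],
  "slide": [
    [-0.03, -0.035, 0],
    [-0.08, -0.09, 0],
    [-0.14, -0.16, 0.02],
    [-0.2, -0.23, 0.04],
    [-0.26, -0.3, 0.07],
    [-0.31, -0.36, 0.1],
    [-0.36, -0.415, 0.12],
    [-0.39, -0.45, 0.14],
    [-0.405, -0.467, 0.143],
    [-0.405, -0.467, 0.143],
    [-0.405, -0.467, 0.143]
  ],
  "hand": [-1, -1, -1, -1, -1, -1, -1, -1, -1, -1, -1]
}}

```text
clock: 3.3
tcp_pos: [0.5779, -0.0304, 0.1601]
orientation: [180.0, -0.0, 168.5]
contact_force: [-0.1, -0.8, -0.4]
grip_width: 0.001
gripper_force: 0.0
```

```bash
python3 -c "
from h import *
to(.075,-.0525,.055)
p=get_image('top');cv2.imwrite('pics/top1.png',cv2.resize(p['pixels'][110:260,215:385],None,fx=4,fy=3.9))
p=get_image('wrist');cv2.imwrite('pics/w1.png',p['pixels'])"
```

```text
3.3 [ 0.5779 -0.0304  0.1601] [ 1.7998e+02 -1.0000e-02  1.6854e+02] 0.0010050770800864534 slide [-0.0018 -0.0049  0.2103]
```

View pics/w1.png

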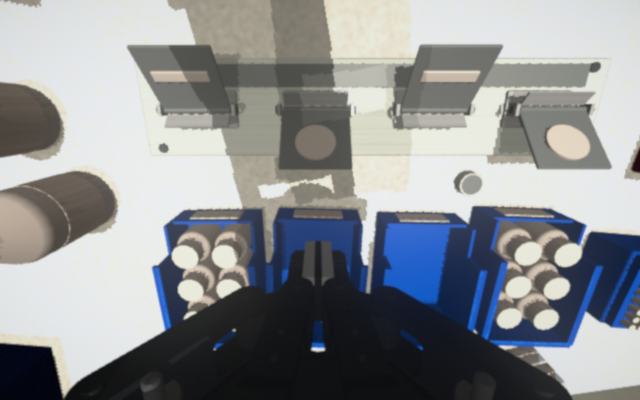

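Wrist view: the shut fingers at (317,260) line up with tag 3 at (315,140), and the gap in front of the bin is free. I go down into it.

Request:
{"fn": "play_rows", "kwargs": {
  "dr": [
    [0, 0, 0],
    [0, 0, 0],
    [0, 0, 0],
    [0, 0, 0],
    [0, 0, 0],
    [0, 0, 0],
    [0, 0, 0],
    [0, 0, 0],
    [0, 0, 0],
    [0, 0, 0],
    [0, 0, 0]
  ],
  "slide": [
    [0, -0.005, 0.03],
    [0, -0.005, 0.07],
    [0, -0.005, 0.11],
    [0, -0.005, 0.15],
    [0, -0.005, 0.18],
    [0, -0.005, 0.2],
    [0, -0.005, 0.21],
    [0, -0.005, 0.21],
    [0.01, -0.005, 0.21],
    [0.02, -0.005, 0.21],
    [0.025, -0.005, 0.21]
  ],
  "hand": [-1, -1, -1, -1, -1, -1, -1, -1, -1, -1, -1]
}}

```text
clock: 4.5
tcp_pos: [0.5649, -0.0311, 0.0554]
orientation: [180.0, 0.0, 168.5]
contact_force: [-0.2, -0.3, 0.8]
grip_width: -0.002
gripper_force: 0.0
```

Request:
{"fn": "play_rows", "kwargs": {
  "dr": [
    [0, 0, 0],
    [0, 0, 0],
    [0, 0, 0],
    [0, 0, 0],
    [0, 0, 0],
    [0, 0, 0],
    [0, 0, 0],
    [0, 0, 0],
    [0, 0, 0],
    [0, 0, 0],
    [0, 0, 0],
    [0, 0, 0],
    [0, 0, 0],
    [0, 0, 0],
    [0, 0, 0],
    [0, 0, 0],
    [0, 0, 0],
    [0, 0, 0],
    [0, 0, 0],
    [0, 0, 0]
  ],
  "slide": [
    [0.007, 0, 0],
    [0.014, 0, 0],
    [0.021, 0, 0],
    [0.028, 0, 0],
    [0.035, 0, 0],
    [0.042, 0, 0],
    [0.049, 0, 0],
    [0.056, 0, 0],
    [0.063, 0, 0],
    [0.07, 0, 0],
    [0.077, 0, 0],
    [0.084, 0, 0],
    [0.09, 0, 0],
    [0.096, 0, 0],
    [0.102, 0, 0],
    [0.108, 0, 0],
    [0.114, 0, 0],
    [0.12, 0, 0],
    [0.125, 0, 0],
    [0.128, 0, 0]
  ],
  "hand": [-1, -1, -1, -1, -1, -1, -1, -1, -1, -1, -1, -1, -1, -1, -1, -1, -1, -1, -1, -1]
}}

```text
clock: 6.5
tcp_pos: [0.5024, -0.0184, 0.0548]
orientation: [-180.0, -0.0, 168.5]
contact_force: [0.0, -0.6, -0.2]
grip_width: -0.002
gripper_force: 0.0
```

Request:
{"fn": "play_rows", "kwargs": {
  "dr": [
    [0, 0, 0],
    [0, 0, 0],
    [0, 0, 0],
    [0, 0, 0],
    [0, 0, 0],
    [0, 0, 0],
    [0, 0, 0],
    [0, 0, 0],
    [0, 0, 0],
    [0, 0, 0]
  ],
  "slide": [
    [0, 0, 0],
    [0.02, 0, -0.01],
    [0.01, 0, -0.03],
    [0, 0, -0.05],
    [0, 0, -0.08],
    [0, 0, -0.12],
    [0, 0, -0.16],
    [0, 0, -0.19],
    [0, 0, -0.21],
    [0, 0, -0.21]
  ],
  "hand": [-1, -1, -1, -1, -1, -1, -1, -1, -1, -1]
}}

```text
clock: 7.5
tcp_pos: [0.5042, -0.0186, 0.1618]
orientation: [180.0, 0.2, 168.5]
contact_force: [-0.7, 1.0, -0.2]
grip_width: 0.001
gripper_force: 0.0
```

```bash
python3 -c "
from h import *
to(-.08,-.1575,.16);to(-.08,-.1575,.055)
p=get_image('wrist');cv2.imwrite('pics/w2.png',p['pixels'])"
```

```text
7.5 [ 0.5042 -0.0186  0.1618] [179.97   0.22 168.52] 0.0005424595514061916 slide [ 0.1591 -0.2087  0.0028]
7.5 [ 0.5042 -0.0186  0.1618] [179.97   0.22 168.52] 0.0005424595514061916 slide [ 0.1599 -0.2088  0.2128]
```

View pics/w2.png

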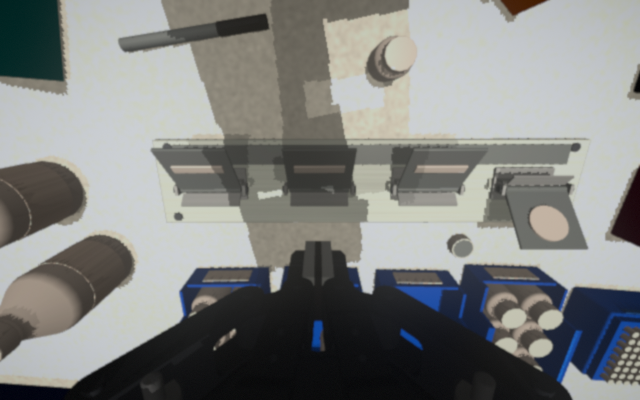

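Tag 3 now shows the bar at (320,168) and the others haven't changed. Next is tag 4, from the robot side.

Request:
{"fn": "play_rows", "kwargs": {
  "dr": [
    [0, 0, 0],
    [0, 0, 0],
    [0, 0, 0],
    [0, 0, 0],
    [0, 0, 0],
    [0, 0, 0],
    [0, 0, 0],
    [0, 0, 0],
    [0, 0, 0],
    [0, 0, 0],
    [0, 0, 0],
    [0, 0, 0],
    [0, 0, 0],
    [0, 0, 0],
    [0, 0, 0]
  ],
  "slide": [
    [0.02, -0.03, 0],
    [0.06, -0.08, 0],
    [0.1, -0.135, 0],
    [0.14, -0.185, 0],
    [0.16, -0.209, 0],
    [0.16, -0.209, 0],
    [0.16, -0.209, 0.03],
    [0.16, -0.209, 0.07],
    [0.16, -0.209, 0.11],
    [0.16, -0.209, 0.15],
    [0.16, -0.209, 0.18],
    [0.16, -0.209, 0.2],
    [0.16, -0.209, 0.21],
    [0.16, -0.209, 0.21],
    [0.16, -0.209, 0.21]
  ],
  "hand": [-1, -1, -1, -1, -1, -1, -1, -1, -1, -1, -1, -1, -1, -1, -1]
}}

```text
clock: 9.05
tcp_pos: [0.4038, -0.105, 0.0551]
orientation: [-180.0, 0.0, 168.5]
contact_force: [0.2, -0.1, 0.6]
grip_width: -0.005
gripper_force: 0.0
```

```bash
python3 -c "
from h import *
to(0.003,-.1575,.055)"
```

```text
9.05 [ 0.4038 -0.105   0.0551] [-1.8000e+02  3.0000e-02  1.6853e+02] -0.0054427191034819205 slide [-0.1693  0.0006  0.0003]
```

Request:
{"fn": "play_rows", "kwargs": {
  "dr": [
    [0, 0, 0],
    [0, 0, 0],
    [0, 0, 0],
    [0, 0, 0],
    [0, 0, 0],
    [0, 0, 0],
    [0, 0, 0],
    [0, 0, 0],
    [0, 0, 0],
    [0, 0, 0],
    [0, 0, 0],
    [0, 0, 0],
    [0, 0, 0],
    [0, 0, 0],
    [0, 0, 0],
    [0, 0, 0],
    [0, 0, 0],
    [0, 0, 0],
    [0, 0, 0],
    [0, 0, 0]
  ],
  "slide": [
    [-0.014, 0, 0],
    [-0.026, 0, 0],
    [-0.036, 0, 0],
    [-0.045, 0, 0],
    [-0.053, 0, 0],
    [-0.061, 0, 0],
    [-0.069, 0, 0],
    [-0.077, 0, 0],
    [-0.085, 0, 0],
    [-0.093, 0, 0],
    [-0.101, 0, 0],
    [-0.109, 0, 0],
    [-0.117, 0, 0],
    [-0.125, 0, 0],
    [-0.133, 0, 0],
    [-0.141, 0, 0],
    [-0.149, 0, 0],
    [-0.157, 0, 0],
    [-0.165, 0, 0],
    [-0.17, 0, 0]
  ],
  "hand": [-1, -1, -1, -1, -1, -1, -1, -1, -1, -1, -1, -1, -1, -1, -1, -1, -1, -1, -1, -1]
}}

```text
clock: 11.05
tcp_pos: [0.4873, -0.122, 0.0549]
orientation: [-180.0, 0.0, 168.5]
contact_force: [0.7, -0.3, 0.6]
grip_width: -0.005
gripper_force: 0.0
```

Request:
{"fn": "play_rows", "kwargs": {
  "dr": [
    [0, 0, 0],
    [0, 0, 0],
    [0, 0, 0],
    [0, 0, 0],
    [0, 0, 0],
    [0, 0, 0],
    [0, 0, 0],
    [0, 0, 0],
    [0, 0, 0],
    [0, 0, 0],
    [0, 0, 0],
    [0, 0, 0]
  ],
  "slide": [
    [0, 0, 0],
    [0.02, 0, -0.01],
    [0.04, 0, -0.04],
    [0.06, 0, -0.08],
    [0.08, 0, -0.14],
    [0.12, 0, -0.2],
    [0.18, 0, -0.26],
    [0.22, 0, -0.3],
    [0.24, 0, -0.32],
    [0.24, 0, -0.32],
    [0.24, 0, -0.32],
    [0.24, 0, -0.32]
  ],
  "hand": [-1, -1, -1, -1, -1, -1, -1, -1, -1, -1, -1, -1]
}}

```text
clock: 12.25
tcp_pos: [0.3692, -0.098, 0.2143]
orientation: [180.0, -0.0, 168.5]
contact_force: [0.6, -0.5, -0.2]
grip_width: 0.001
gripper_force: 0.0
```

```bash
python3 -c "
from h import *
p=get_image('wrist');cv2.imwrite('pics/w3.png',p['pixels'])
p=get_image('scene');cv2.imwrite('pics/s3.png',cv2.resize(p['pixels'][110:320,200:440],None,fx=2.7,fy=2.7));W=world(p);W0=np.load('scene.npz')['W']
d=abs(W[...,2]-W0[...,2])>.015
L=np.stack([(W[...,:2]-c0)@ex,(W[...,:2]-c0)@ey,W[...,2]],-1)
for y0 in(.1575,.0525,-.0525,-.1575):
    q=L[(abs(L[...,1]-y0)<.05)&(abs(L[...,0])<.08)&(L[...,2]>.055)&(L[...,2]<.09)]; print(y0,len(q),np.median(q,0))
"
```

```text
0.1575 73 [0.03881906 0.16500972 0.06400647]
0.0525 113 [-0.03566323  0.0570841   0.06124708]
-0.0525 96 [-0.03476922 -0.04735242  0.06126544]
-0.1575 39 [ 0.03935274 -0.1484283   0.06266643]
```

View pics/w3.png

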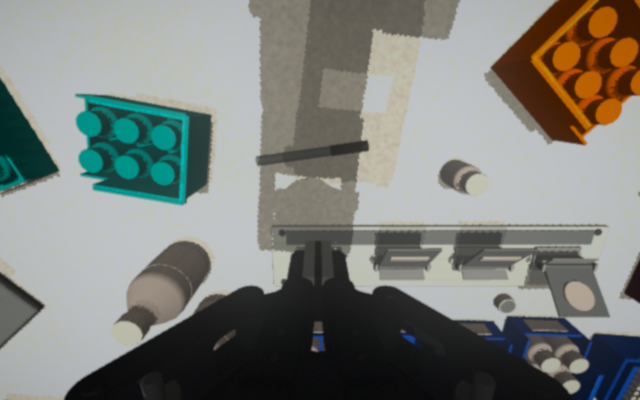

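View pics/s3.png

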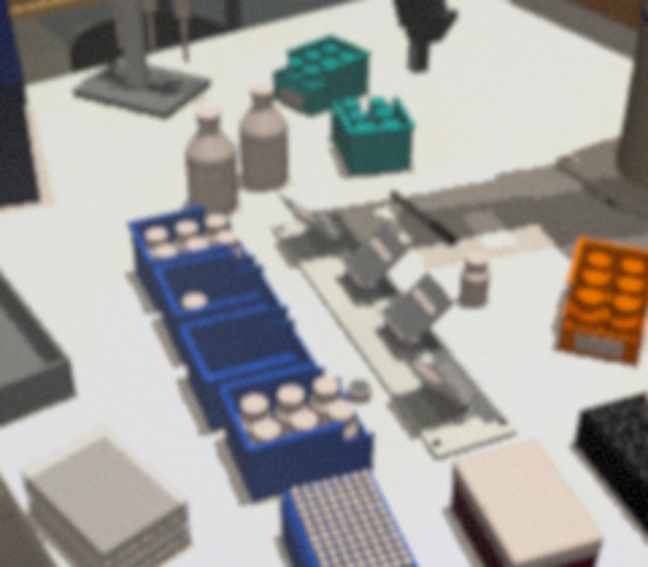

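The scene crop shows the outer tags, at (310,215) and (440,380), leaning back to the full bins. The middle two, at (375,258) and (418,305), lean forward. Nothing else has moved and the gripper is clear.

```bash
python3 -c "
from cell import *
print(sign_off())"
```

```text
the job is handed in; nothing more can be done
None
```

I pushed over the two wrong tags and handed the job in at about 12 s: the one-bottle bin's tag now shows the bar and the full bin's at the end of the row by the two bottles now shows the disc, while the other two tags were already right and were left alone.

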